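# Hold back the turntable's index plunger

## Robot

A 6-joint arm with a two-finger parallel gripper is mounted at the origin on the work surface. World frame = base frame: x ahead of the robot, y to its left, z up, the work surface at z = 0. Lengths are in mm, angles in rad, forces in N, time in s.
With the tool pointing down it reaches from about 350 to 975 mm from the base axis. Payload 7.1 kg.
Tool frame: the origin (TCP) lies on the front face of the gripper's body, between the roots of the fingers; the fingertips stand 80 mm ahead of it and the grasp point (between the pads) lies 61 mm ahead of it (env.tips_ahead is the distance from the TCP to the fingertips, in mm); z points along the fingers, y is the direction in which the jaws open and shut (so a half turn about z gives the same grasp; the last joint's range is limited). The gripper opens to 88 mm and grips with 3 to 60 N. Pads are 20 mm wide; open, the fingers measure 115 mm over their backs; the gripper's body (75 mm by 178 mm) begins 61 mm behind the grasp point.
Start: joints at [-1.131, 0.423, 1.63, -0, 1.089, -0.019], TCP at [276.81, -560.341, 302.675] pointing down, gripper open.
Joint ranges: [-3, 3], [-0.9, 2.11], [0.09, 2.58], [-1.31, 4.45], [0.11, 2.69], [-2.54, 2.54]. Speed limits (rad/s): [2.39, 2.39, 3.01, 3.14, 3.14, 3.14].

## Interface

Orientations are given as a unit quaternion [x, y, z, w].
In Python, from station import env, set_gripper, viewer, workorder gives the robot as it stands. Calls block until the motion is done:
- env.reach(position, orientation): joint-space move of the TCP to a pose.
- env.move_l(position, rot=None, rate=150, f_stop=None): straight line of the TCP; rot=None keeps the orientation; rate is the mean speed in mm/s. With f_stop (N) it stops when the force on the tool has changed by that much, and returns True; else False.
- env.move_joints(angles): joint-space move.
- set_gripper(opening): finger opening in mm; the grip force is fixed at half the most; returns when the fingers have stopped.
- env.hold(seconds).
- env.ik(position, orientation): joint angles nearest the present ones, or None.
- env.read_state(): the state.
- viewer.camera(name): name is "scene" or "top" or "wrist"; returns the picture (480x640x3 uint8, blue, green, red); there is no depth.
- viewer.camera_params(name): a dict with "fx", "fy", "cx", "cy" (pixels), "dist" ([k1, k2, p1, p2, k3] as OpenCV has them; the pictures are not rectified), "pose" (4x4, takes a point from camera to world coordinates); the wrist camera has in their place "tool_from_camera" (4x4, takes a point from camera to tool coordinates, whose origin is the TCP and whose axes are the flange's). Camera axes: x right, y up, looking along -z (the intrinsics and any distortion apply to the point x, -y, -z); pixel columns grow to the right and rows downward; lengths in mm; the calibration is good to about 2 mm. A picture is of the moment at which its call begins: read the wrist's pose just before it. camera_params takes no time and is no camera call.
A pose or a line that the arm cannot do raises env.IKError and nothing moves.
- workorder.sign_off(): hands the job in, once; it reports no verdict.
The state is a dict: "time_s": time; "qpos": joint angles; "dq": joint speeds; "tau": joint torques, N m; "tool_pos": TCP position; "orientation": TCP orientation; "force": force on the tool from outside, world axes, zero at the start; "wrist_torque": the same for the moment, N m; "width": finger opening in mm.
Only numpy, scipy, OpenCV 4.12 (cv2) and the standard library are available. Lean on these libraries where they do the work, as an engineer would, in place of code of your own. Each camera call takes 0.05 s, during which the arm holds its last target. There are 200 camera calls.

## Task

Two turntables on the salon bench are each locked by a sprung plunger. On the one that carries the bottle with the purple cap, pull the plunger's black knob fully back until it stops, and keep holding it there with the gripper so that a colleague can turn the table: you finish while still holding it. Leave the other turntable's plunger seated, and do not disturb the bottles or the other things on the bench.

Things in the scene. Friction and masses are not known exactly. Their poses are not given: they have to be found in the camera images.
- stand_a: Fixed index stand on the robot's left (+y): white turntable, 170 mm diameter, 20 mm thick, top 65 mm up, dark holes round its rim, on a grey foot. Origin on the table under its centre, z up. Its sprung plunger points out level along -x, axis 55 mm up, pin 12 mm deep in a rim hole. Turned up to 35 degrees from facing the robot. Two small fixed jars (to 99 mm up) at x = +60 mm.
- stand_b: Fixed index stand on the robot's right (-y): white turntable, 170 mm diameter, 20 mm thick, top 65 mm up, dark holes round its rim, on a grey foot. Origin on the table under its centre, z up. Its sprung plunger points out level along -x, axis 55 mm up, pin 12 mm deep in a rim hole. Turned up to 35 degrees from facing the robot. Two small fixed jars (to 99 mm up) at x = +60 mm.
- housing_a (a point): Middle of the top of stand_a's aluminium plunger housing, 72 mm up, 112 mm from the turntable's centre on its -x side. The housing spans x = -100 to -125 mm in the stand's frame, 32 mm wide; a steel nose reaches x = -129 mm. The foot bar below is 34 mm wide, 12 mm high and ends at x = -128 mm; only bare table lies below the knob.
- housing_b (a point): Middle of the top of stand_b's aluminium plunger housing, 72 mm up, 112 mm from the turntable's centre on its -x side. The housing spans x = -100 to -125 mm in the stand's frame, 32 mm wide; a steel nose reaches x = -129 mm. The foot bar below is 34 mm wide, 12 mm high and ends at x = -128 mm; only bare table lies below the knob.
- knob_a (a point): Middle of the grip of stand_a's black pull knob, on the plunger's axis, 55 mm up, 152 mm from the turntable's centre when seated; moves with the plunger. The knob is a lying cylinder along the stand's x: 26 mm diameter, 30 mm long (15 mm either side of this point), with a 32 mm diameter, 6 mm thick flange at its outer end.
- knob_b (a point): Middle of the grip of stand_b's black pull knob, on the plunger's axis, 55 mm up, 152 mm from the turntable's centre when seated; moves with the plunger. The knob is a lying cylinder along the stand's x: 26 mm diameter, 30 mm long (15 mm either side of this point), with a 32 mm diameter, 6 mm thick flange at its outer end.
- plunger_a (a joint): Travel of stand_a's plunger in m, pulled straight out along the stand's -x: 0 seated in the rim hole, 0.018 fully back at its stop; the tip leaves the hole at 0.012. The spring pulls it home with about 8 N at 0 and 14 N at 0.018; let go, it snaps back.
- plunger_b (a joint): Travel of stand_b's plunger in m, pulled straight out along the stand's -x: 0 seated in the rim hole, 0.018 fully back at its stop; the tip leaves the hole at 0.012. The spring pulls it home with about 8 N at 0 and 14 N at 0.018; let go, it snaps back.
- purple_bottle: Aluminium bottle, 36 mm diameter, 87 mm high, with a purple hexagonal cap (36 mm across flats) and a pink-purple band, standing loose on one of the two turntables, within 40 mm of its centre; origin under its centre.
- red_bottle: The same bottle with a red hexagonal cap and a light red band, standing loose on the other turntable; origin under its centre.
- polish_0: Small red polish bottle with a black cap, 30 mm diameter, 56 mm high; origin under its centre. Bystander.
- polish_1: As polish_0. Bystander.
- polish_2: As polish_0. Bystander.
- loose_cap: Loose purple hexagonal cap lying mouth up on the table, 36 mm across flats, 16 mm high; origin under its centre. Bystander, belongs to no stand.
- bowl: Black mixing bowl, 110 mm diameter, 45 mm high; origin under its centre. Bystander.
- brush: Black tint brush lying on the table, 190 mm long along its x; origin near its middle. Bystander.
Not all that is in view belongs to the job. Leave any green look-alike of the red_bottle alone. Leave any green or turquoise look-alike of the purple_bottle alone.

How it is judged (in metres and radians):
At the end, for the whole second after the job is handed in: The plunger of the turntable under the purple-capped bottle is at least 14 mm out of its 18 mm travel (tip clear of the rim), still (under 10 mm/s) and held by the fingers (over 2 N) through the last second; the other plunger is seated (within 3 mm); both bottles stand upright on their turntables (((horizontal distance between purple_bottle and stand_a below 0.07 m and value of joint plunger_a above 0.014 m and velocity of joint plunger_a between -0.01 and 0.01 m/s and contact force between the fingers and stand_a above 2 N and value of joint plunger_b below 0.003 m) or (horizontal distance between purple_bottle and stand_b below 0.07 m and value of joint plunger_b above 0.014 m and velocity of joint plunger_b between -0.01 and 0.01 m/s and contact force between the fingers and stand_b above 2 N and value of joint plunger_a below 0.003 m)) and angle between each of purple_bottle, red_bottle's own z axis and vertical below 0.1 rad); the arm keeps its last pose, push and grip.
It fails at once if the other turntable's plunger is pulled (more than 5 mm) ((horizontal distance between purple_bottle and stand_a below 0.07 m and value of joint plunger_b above 0.005 m) or (horizontal distance between purple_bottle and stand_b below 0.07 m and value of joint plunger_a above 0.005 m)).
It fails at once if a bottle on a turntable is shifted by more than 15 mm (distance of any of purple_bottle, red_bottle from where it was at the start of the episode above 0.015 m).
It fails at once if another thing on the bench is shifted by more than 25 mm (distance of any of polish_0, polish_1, polish_2, loose_cap, bowl, brush from where it was at the start of the episode above 0.025 m).
It also fails if it takes over 32 s, if anything falls off the work surface, if the arm or the gripper's body presses on something with over 40 N, if the wrist force passes 120 N, or if a joint passes its speed limit or range.

## Working session

There is one attempt and no reset: what is moved stays moved. The work goes in short steps, each a Python script; the robot and the scene stay as the last script left them, time stands still between calls to the robot, and variables do not carry over. Pictures are saved under pics/ and viewed, about 8 in all and at most 12, crops included, and the job is handed in when it is done.

```bash
mkdir -p pics; ls; python3 - <<'E'
from station import env,viewer
import cv2,numpy as np
for n in("top","scene"):
    cv2.imwrite(f"pics/{n}0.png",viewer.camera(n)); p=viewer.camera_params(n); print(n,{k:np.round(v,3).tolist() for k,v in p.items()})
print({k:np.round(v,3).tolist() for k,v in viewer.camera_params("wrist").items()})
print(env.read_state()["orientation"],env.read_state()["time_s"])
E
```

```text
pics
top {'fx': 573.891, 'fy': 573.891, 'cx': 317.838, 'cy': 249.173, 'dist': [-0.012, 0.0, 0.0, 0.0, 0.0], 'pose': [[0.004, 0.987, -0.161, 339.759], [-1.0, 0.003, -0.009, -9.405], [-0.008, 0.161, 0.987, 1351.572], [0.0, 0.0, 0.0, 1.0]]}
scene {'fx': 444.832, 'fy': 444.832, 'cx': 317.034, 'cy': 242.932, 'dist': [0.011, 0.0, 0.0, 0.0, 0.0], 'pose': [[-0.504, -0.559, 0.658, 1194.498], [0.863, -0.33, 0.382, 394.119], [0.004, 0.761, 0.649, 736.0], [0.0, 0.0, 0.0, 1.0]]}
{'fx': 429.079, 'fy': 429.079, 'cx': 320.911, 'cy': 236.465, 'dist': [-0.089, 0.0, 0.0, 0.0, 0.0], 'tool_from_camera': [[0.0, 0.962, 0.272, 76.001], [1.0, -0.0, -0.0, 0.744], [-0.0, 0.272, -0.962, -82.392], [0.0, 0.0, 0.0, 1.0]]}
[ 9.73804752e-01  2.27384770e-01 -1.44265720e-04 -6.70718182e-04] 0.1
```

View pics/top0.png

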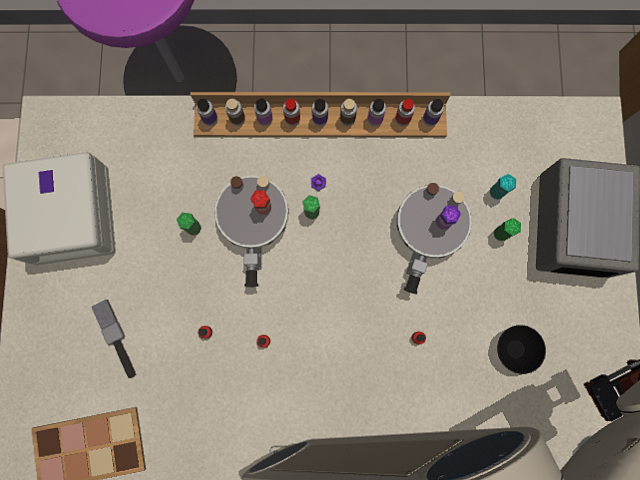

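View pics/scene0.png

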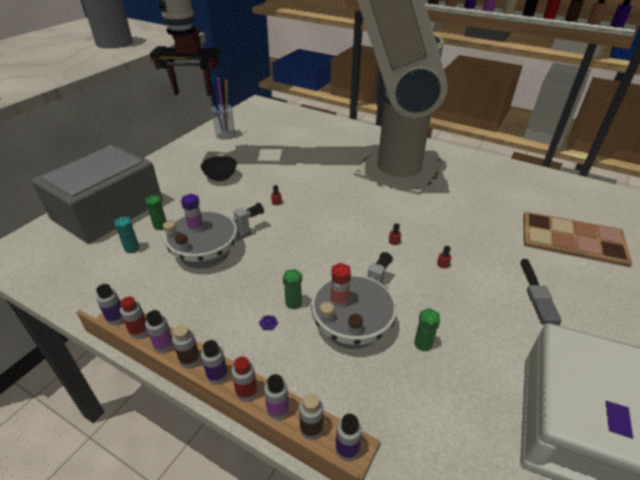

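Top view: the purple cap (450,215) is on the right turntable (434,221), so the target is stand_b, with its housing at about (418,265) and knob at about (413,284). The scene view agrees. A loose purple cap lies at (318,183), and the red bottle is on stand_a.

```bash
cat > h.py <<'E'
from station import env,set_gripper,viewer,workorder
import cv2,numpy as np
from scipy.spatial.transform import Rotation as R
def ray(px,name,tool=None):
    p=viewer.camera_params(name)
    K=np.array([[p["fx"],0,p["cx"]],[0,p["fy"],p["cy"]],[0,0,1]])
    u=cv2.undistortPoints(np.float64(px).reshape(-1,1,2),K,np.array(p["dist"])).reshape(-1,2)
    T=np.array(p["pose"]) if tool is None else tool@np.array(p["tool_from_camera"])
    d=np.c_[u[:,0],-u[:,1],-np.ones(len(u))]@T[:3,:3].T
    return T[:3,3],d
def onz(px,z,name,tool=None):
    o,d=ray(px,name,tool); return o+d*((z-o[2])/d[:,2])[:,None]
def tool():
    s=env.read_state(); T=np.eye(4); T[:3,:3]=R.from_quat(s["orientation"]).as_matrix(); T[:3,3]=s["tool_pos"]; return T
def down(yaw): # tool x axis along world yaw, pointing down
    return (R.from_euler("z",yaw)*R.from_euler("x",np.pi)).as_quat()
E
python3 - <<'E'
from h import *
im=cv2.imread("pics/top0.png"); g=cv2.cvtColor(im,cv2.COLOR_BGR2HSV)
# knob: dark blob in ROI
def big(m,x0,x1,y0,y1):
    z=np.zeros_like(m); z[y0:y1,x0:x1]=m[y0:y1,x0:x1]
    c=max(cv2.findContours(z,0,2)[0],key=cv2.contourArea); return c
dark=(im.max(2)<50).astype(np.uint8)*255
k=big(dark,400,425,270,300); print(cv2.minAreaRect(k),cv2.contourArea(k))
kc=cv2.minAreaRect(k)[0]
K=onz([kc],60,"top")[0]
C=onz([[434,221]],65,"top")[0]; H=onz([[418,264]],72,"top")[0]
print(K,C,H,"dist",np.linalg.norm((K-C)[:2]),np.linalg.norm((H-C)[:2]))
d=C-K; yaw=np.arctan2(d[1],d[0]); print("yaw",yaw)
# camera is 76mm on +tool x; put it nearly over the knob/housing
for s in (0,np.pi,-np.pi):
    q=down(yaw+s); print(s,env.ik([K[0],K[1],116],q))
P=K.copy(); P[:2]-=110*d[:2]/np.linalg.norm(d[:2]); P[2]=290
env.reach(P,down(yaw)); env.hold(.2)
T=tool(); np.save("T1.npy",T); cv2.imwrite("pics/w1.png",viewer.camera("wrist")); print(T[:3,3],env.read_state()["time_s"])
E
```

```text
((411.7353210449219, 283.558837890625), (12.854387283325195, 16.249887466430664), 14.03624439239502) 152.5
[ 472.0874848  -210.40845991   60.        ] [ 615.31955142 -263.67058651   65.        ] [ 515.0133075  -223.57103777   72.        ] dist 152.8145249654184 108.02461006869228
yaw -0.3560140375665065
0 [-4.42296581e-01  5.66815711e-01  1.96454869e+00 -4.44089210e-16
  6.10228258e-01  1.48451378e+00]
3.141592653589793 [-0.44229658  0.56681571  1.96454869  0.          0.61022826 -1.65707887]
-3.141592653589793 [-0.44229658  0.56681571  1.96454869  0.          0.61022826 -1.65707887]
[ 369.10824727 -172.65101441  289.98292469] 1.8333
```

View pics/w1.png

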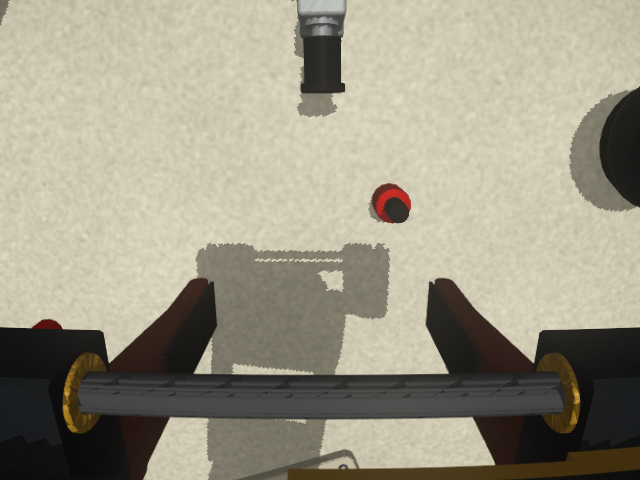

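The wrist view shows the knob at (322,63), its flange at row 88 and the nose and housing above it at (321,15). The axis is nearly vertical in the picture. I'll move forward and refine.

```bash
cat > m.py <<'E'
from h import *
def knob(im,T,r):
    x0,x1,y0,y1=r
    m=np.zeros(im.shape[:2],np.uint8); m[y0:y1,x0:x1]=(im[y0:y1,x0:x1].max(2)<70)*255
    c=max(cv2.findContours(m,0,2)[0],key=cv2.contourArea)
    x,y,w,h=cv2.boundingRect(c); print("bbox",x,y,w,h)
    f=np.zeros_like(m); cv2.drawContours(f,[c],-1,255,-1)
    rows=range(y+5,y+int(h*.75),2); L=[];Rr=[]
    for v in rows:
        u=np.flatnonzero(f[v]); L.append([u[0],v]); Rr.append([u[-1]+1,v])
    # silhouette edges ~ at axis height
    P=(onz(L,57,"wrist",T)+onz(Rr,57,"wrist",T))/2
    W=np.linalg.norm(onz(L,57,"wrist",T)-onz(Rr,57,"wrist",T),axis=1).mean()
    vx,vy,px,py=cv2.fitLine(np.float32(P[:,:2]),2,0,.01,.01).ravel()
    if vx<0: vx,vy=-vx,-vy
    uc=x+w/2
    near=onz([[uc,y+h]],57,"wrist",T)[0]; far=onz([[uc,y]],57,"wrist",T)[0]
    print("width",W,"yaw",np.arctan2(vy,vx),"outer",near,"inner",far,"len",np.linalg.norm(near-far)); return np.array([px,py]),np.arctan2(vy,vx),near,far
E
python3 - <<'E'
from m import *
T=np.load("T1.npy"); knob(cv2.imread("pics/w1.png"),T,(285,365,25,105))
p=T[:3,3]+T[:3,0]*65; env.move_l(p); env.hold(.2)
T=tool(); np.save("T2.npy",T); im=viewer.camera("wrist"); cv2.imwrite("pics/w2.png",im)
knob(im,T,(280,370,60,260))
E
```

```text
bbox 301 34 44 59
width 25.7260728901719 yaw -0.34892988 outer [ 455.01698685 -205.55890147   57.        ] inner [ 491.95334348 -219.27926571   57.        ] len 39.402320181676664
bbox 302 132 42 53
width 25.42122280194807 yaw -0.35502118 outer [ 453.65297941 -205.0752809    57.        ] inner [ 489.66460457 -218.41383631   57.        ] len 38.40252866174367
```

View pics/w2.png

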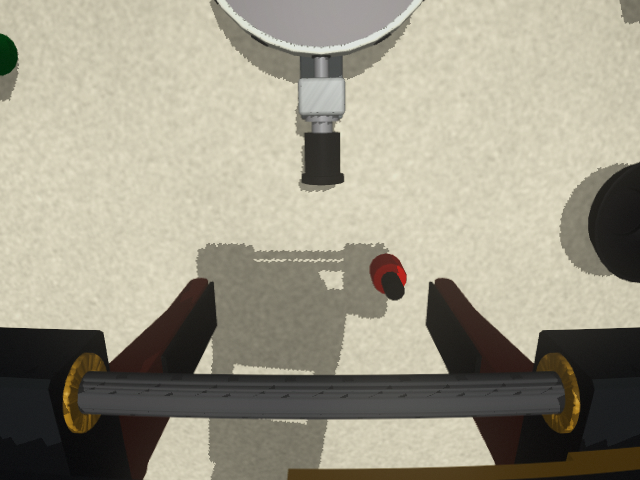

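The knob spans rows 132–185 at column 322, and the housing top rows 79–115. A polish bottle stands near (388,272). I'll cross-check the distance against the housing edges and check finger clearance to the polish.

```bash
python3 - <<'E'
from m import *
T=np.load("T2.npy"); a=np.array([np.cos(-.355),np.sin(-.355)]); n=np.array([-a[1],a[0]])
K=np.array([474.3,-212.7])
f=lambda px,z:[((onz([px],z,"wrist",T)[0][:2]-K)@v).round(1) for v in(a,n)]
print("cam",(T@np.array(viewer.camera_params("wrist")["tool_from_camera"]))[:3,3])
print("housing far/near, expect 52,27:",f([322,79],72),f([322,115],72))
print("knob top inner z68 exp 15",f([322,132],68),"flange outer bottom z~45 / top z71 exp -21",f([322,185],45),f([322,185],71))
print("table edge exp 67",f([322,50],45),f([322,50],65))
print("polish cap top z56",f([395,290],56),"base",f([385,258],0))
E
```

```text
cam [ 500.76868321 -221.3861752   372.28449964]
housing far/near, expect 52,27: [np.float64(51.7), np.float64(0.7)] [np.float64(28.3), np.float64(0.7)]
knob top inner z68 exp 15 [np.float64(16.8), np.float64(0.7)] flange outer bottom z~45 / top z71 exp -21 [np.float64(-23.9), np.float64(0.7)] [np.float64(-19.8), np.float64(0.7)]
table edge exp 67 [np.float64(74.0), np.float64(0.7)] [np.float64(71.2), np.float64(0.7)]
polish cap top z56 [np.float64(-106.3), np.float64(-57.5)] base [np.float64(-98.3), np.float64(-57.1)]
```

```bash
python3 - <<'E'
from m import *
a=np.array([np.cos(-.355),np.sin(-.355),0]); n=np.array([-a[1],a[0],0])
K=np.array([474.3,-212.7,0])+.7*n
q=down(-.355)
set_gripper(60)
G=K+2*a
env.move_l(G+[0,0,190],q)
print("hit",env.move_l(G+[0,0,116],rate=80,f_stop=8))
s=env.read_state(); print(s["tool_pos"],s["force"])
set_gripper(0); s=env.read_state(); print("w",s["width"],s["force"],s["time_s"])
cv2.imwrite("pics/w3.png",viewer.camera("wrist"))
E
```

```text
hit False
[ 476.70849585 -212.88723271  116.34973614] [-0.06966224 -0.50304121  0.90964614]
w 25.187675364160416 [-1.34944985 -3.48609575  1.51279096] 5.8917
```

View pics/w3.png

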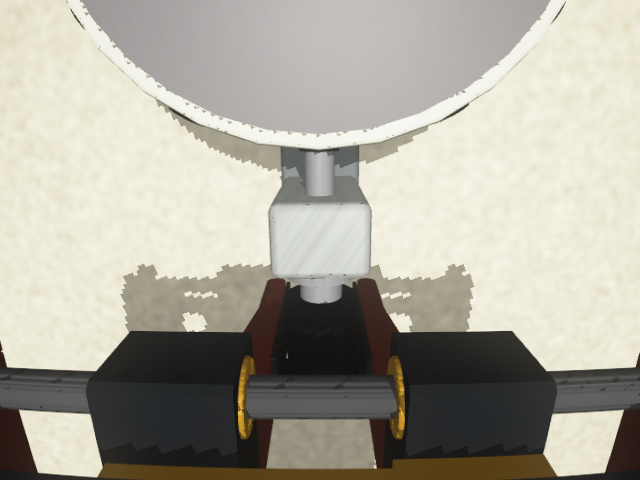

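The fingers grip the knob at (320,320) squarely, with width 25.2 mm (knob 26 mm) and the housing's near edge at row 277. Now I'll pull.

```bash
python3 - <<'E'
from m import *
a=np.array([np.cos(-.355),np.sin(-.355),0])
s0=env.read_state(); p0=np.array(s0["tool_pos"])
def rep(t):
    s=env.read_state(); print(t,"back",-(np.array(s["tool_pos"])-p0)@a,"F",np.array(s["force"])@a,np.round(s["force"],1),"w",s["width"],s["time_s"])
for d in (6,12,16):
    env.move_l(p0-a*d,rate=30); rep(d)
print("stop",env.move_l(p0-a*22,rate=12,f_stop=14)); rep("end")
env.hold(.5); rep("hold")
cv2.imwrite("pics/w4.png",viewer.camera("wrist")); cv2.imwrite("pics/s4.png",viewer.camera("top"))
E
```

```text
6 back 3.522837530840005 F 8.827698901955605 [ 7.8 -4.5 -9.1] w 25.104028316056972 6.2917
12 back 8.935375639612056 F 10.339085563449622 [  9.1  -5.2 -11.1] w 25.680940188433727 6.6417
16 back 12.57579233843486 F 11.543192325243472 [ 10.   -6.2 -12.6] w 25.179174692711424 6.925
stop False
end back 17.93153854161723 F 13.578137598381225 [ 11.8  -7.1 -15. ] w 25.60772754504802 7.575
hold back 17.889471701812532 F 12.972810310242382 [ 11.3  -6.8 -14.2] w 25.367438788736614 8.075
```

View pics/w4.png

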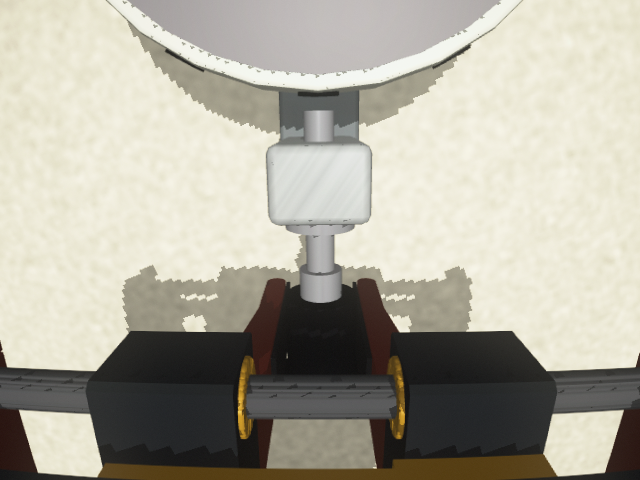

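The pin tip at (318,112) is clear of the rim, and the knob hasn't slipped in the fingers (its edge is at row 300 in both views). The tool has come back 17.9 mm with no force rise yet, so I'll pull gently until I feel the stop.

```bash
python3 - <<'E'
from m import *
a=np.array([np.cos(-.355),np.sin(-.355),0]); p0=np.array([476.71,-212.89,116.35])
def rep(t):
    s=env.read_state(); print(t,"back",-(np.array(s["tool_pos"])-p0)@a,"F",np.array(s["force"])@a,"w",s["width"],s["time_s"])
p=np.array(env.read_state()["tool_pos"])
print(env.move_l(p0-a*26,rate=10,f_stop=6)); rep("pull"); env.hold(1.5); rep("held")
T=tool(); im=viewer.camera("wrist"); cv2.imwrite("pics/w5.png",np.hstack([im[60:400,220:420],cv2.imread("pics/w4.png")[60:400,220:420]]))
t0=cv2.imread("pics/top0.png"); t1=viewer.camera("top"); cv2.imwrite("pics/t5.png",cv2.resize(np.vstack([t0[160:360,180:560],t1[160:360,180:560]]),None,fx=1.4,fy=1.4))
E
```

```text
True
pull back 16.741360594162817 F 13.042326719677241 w 25.48664745396499 8.45
held back 15.795413806762733 F 12.623782001128317 w 25.319661991182752 9.95
```

View pics/w5.png

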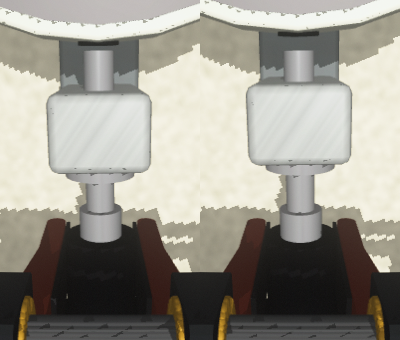

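View pics/t5.png

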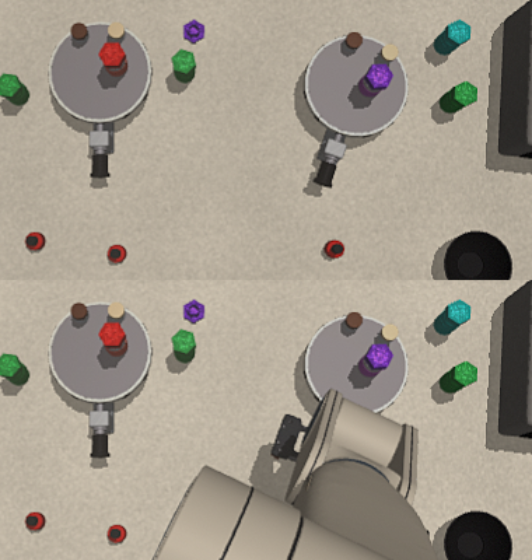

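A new line starts from the sagged pose, so the start transient tripped f_stop early; the knob is at about 16 mm and nothing on the bench was disturbed. The arm gives about 4 mm at 13 N, so a plain move with overtravel is safe.

```bash
python3 - <<'E'
from m import *
a=np.array([np.cos(-.355),np.sin(-.355),0]); p0=np.array([476.71,-212.89,116.35])
def rep(t):
    s=env.read_state(); b=-(np.array(s["tool_pos"])-p0)@a; F=np.array(s["force"])@a
    print(t,"back",b,"F",F,"w",s["width"],"z",s["tool_pos"][2],s["time_s"]); return F
for d in (22,24,26):
    env.move_l(p0-a*d,rate=15); env.hold(.3)
    if rep(d)>20: break
env.hold(1); rep("held")
im=viewer.camera("wrist"); cv2.imwrite("pics/w6.png",im[60:400,220:420])
E
```

```text
22 back 18.25171591337558 F 12.464547422892581 w 25.68152377087769 z 116.3437285555889 10.6833
24 back 19.732442170726202 F 15.078329474717716 w 25.683512950011675 z 116.44967866935943 11.2667
26 back 20.295054957814074 F 17.790280540498742 w 25.623655702295743 z 116.70234952650338 11.85
held back 20.292740674884666 F 17.990072446405932 w 25.248460066905313 z 116.69950171545196 12.85
```

View pics/w6.png

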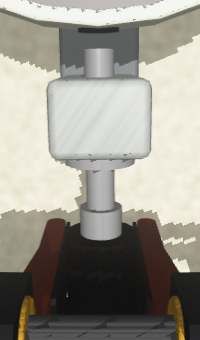

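The knob is against its stop: the last 2 mm of command gave only 0.5 mm of motion while the force rose to 18 N. It is steady, and the grip has not slipped.

```bash
python3 -c "
from station import workorder; print(workorder.sign_off())"
```

```text
the job is handed in; nothing more can be done
None
```

I handed the job in with the gripper still holding stand_b's knob (the turntable with the purple-capped bottle) fully back against its stop. The sign-off gave no verdict.

**Last checks:**
- **Stop reached:** the pull force rose from about 13 N to 18 N while the tool moved only about 0.5 mm in the last step. It then stayed still for 1 s.
- **Pin clear:** the wrist picture showed the pin tip clear of the rim, and the knob had not slipped in the fingers.
- **Rest of the bench:** in a top picture taken at about 16 mm of pull, stand_a's plunger looked seated and both bottles stood where they started. The loose cap and the two polish bottles in view had not moved. The arm hid the third polish bottle and the brush was out of frame, so I did not check those again.

**What disagreed:**
- **Early stop:** one force-stopped pull ended too soon because the arm sags under load. The plunger eased back to about 16 mm, so I pulled again to the stop with plain moves.
- **Tool travel:** it read 20.3 mm against the 18 mm plunger travel. I put the difference down to finger and arm give.

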